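# Restock the spring-pusher carton dispenser beside the snap press

## Robot

A 6-joint arm with a two-finger parallel gripper is mounted at the origin on a cart in front of the work surface, level with it; the furniture and walls round the work are solid. World frame = base frame: x ahead of the robot, y to its left, z up, the work surface at z = 0. Lengths are in mm, angles in rad, forces in N, time in s.
With the tool pointing down it reaches from about 350 to 725 mm from the base axis. Payload 6 kg.
Tool frame: the origin (TCP) lies at the very end of the fingers, on their centre line; the grasp point (between the pads) lies 19 mm behind it (grasp_offset is the distance from the TCP to the grasp point, in mm); z points along the fingers, y is the direction in which the jaws open and shut (so a half turn about z gives the same grasp; the last joint's range is limited). The gripper opens to 85 mm and grips with 20 to 120 N. Pads are 22 mm wide; open, the fingers measure 114 mm over their backs; the gripper's body (76 mm by 85 mm) begins 54 mm behind the grasp point. The pads swing forward as they close: fully open they stand 13 mm farther back than shut.
Start: joints at [1.504, 0.04, 0.085, 0, -1.615, -0.334], TCP at [234.065, 552.437, 231.261] pointing down, gripper open.
Joint ranges: [-2.56, 2.56], [-1.29, 2.01], [-1.08, 1.49], [-3.29, 1.98], [-2.81, -0.18], [-2.99, 2.99]. Speed limits (rad/s): [2.57, 2.57, 3.01, 3.14, 3.14, 3.14].

## Interface

Orientations are given as a unit quaternion [x, y, z, w].
In Python, from bench import read_state, snapshot, hand_in, grasp_offset gives the robot as it stands. The module is installed in compiled form; this text tells all that it offers.
- The arm moves only by the tool play_rows, never from a script. Its argument "increments" is a list of rows, each a list of 7 numbers: the shift along the world's x, y, z in m, then the turn, a rotation vector about the world's x, y, z in degrees, then the opening, from 0 (shut) to 1 (fully open). In form: [[tx, ty, tz, rx, ry, rz, gripper], ...]. A call has 1 to 10 rows; each row shifts and turns the commanded pose from where the row before left it; what a row does not reach is not made up. A row lasts 1/8 s, in which the tool goes at most 62.5 mm and 10.7 degrees, less where a joint would pass 70% of its speed; a pose out of reach is approached as far as the arm can. A call is refused whole if a number of a shift passes 0.0625 or a number of a turn 10.7, either way. A call with a gripper value outside its range is refused whole. The fingers move at their own pace and stop on an object; "squeeze" is the grip in N (left out, the last holds). Time passes only in rows, so rows that do not move let the fingers close. It gives the time, the measured TCP pose, the force and the opening at its end, in the units of the state.
- read_state(): the state, without advancing time (a new reading comes with each control period).
- snapshot(name): name is "scene" or "top"; returns a dict with "color" (400x640x3 uint8, blue, green, red), "fx", "fy", "cx", "cy" (pixels), "extrinsics" (4x4, takes a point from camera to world coordinates). Camera axes: x right, y down, z forward; pixel columns grow to the right and rows downward; lengths in mm; the calibration is good to about 2 mm. A picture is of the moment at which its call begins. There is no depth.
- hand_in(): hands the job in, once; it reports no verdict.
The state is a dict: "time": time; "joint_positions": joint angles; "dq": joint speeds; "tau": joint torques, N m; "position": TCP position; "ee_rot": TCP orientation; "wrist_force": force on the tool from outside, world axes, zero at the start; "moment": the same for the moment, N m; "grip_width": finger opening in mm.
Only numpy, scipy, OpenCV 4.12 (cv2) and the standard library are available. Lean on these libraries where they do the work, as an engineer would, in place of code of your own. Each camera call takes 0.05 s, during which the arm holds its last target.

## Task

Load the carton that stands on the desk into the sloping dispenser: set it crosswise at the foot of the ramp and push it up the slope against the carton already inside, until its near edge drops behind the tray's front lip, and leave it lying flat and square there. Push by feel and do not force it: the tray is clamped at an unmeasured place on the slope, and shoving on after the pusher has met its end buffers crushes the carton. Leave the other things on the desk where they are.

Things in the scene. Friction and masses are not known exactly. Their poses are not given: they have to be found in the camera images.
- carton_mid (a point): Centre of the loose brown cardboard carton to be loaded: a closed, heavy little box, 62 mm along its own x, 116 mm along its own y, 46 mm high (z), 0.28 to 0.56 kg, standing on the desk to the left of the dispenser. It can be gripped across the 62 mm; either long side may face up the slope. The cardboard dents if it is pushed with over 25 N.
- carton: The same carton; origin in the middle of its underside, axes as above.
- rack_ramp (a point): Sloping deck of the dispenser, a grey steel stand fixed to the desk: origin at the middle of its foot, at desk height; x up the slope (10 degrees above level, away from the robot), y across to the left, z square to the deck, deck surface at z = 0, friction about 0.3. 24 mm high cheeks leave a lane 121 mm wide from x = 34 mm on; below that they flare outward.
- lip_zone (a point): Deck point at x = 135 mm of rack_ramp, same axes: the middle of the range in which the lip may stand. A steel tray is clamped between the cheeks, anywhere in 30 mm along the slope (not measured): its tongue rises over 60 mm from the deck to the rounded crest of the lip, 7 mm high, which is 15 mm below to 15 mm above this point and falls straight to the deck behind.
- pusher_zone (a point): Deck point at x = 166 mm of rack_ramp, same axes. An identical carton lies here against the back of the lip, a spring pusher behind it: it gives way up the slope with 4 to 6 N and springs back. It can go 71 mm: 62 for the new carton and 9 more, then it meets stiff rubber buffers (about 4 N per mm). Sliding the new carton up takes another 1 to 4 N.
- rack: The whole stand, 308 mm long and 135 mm wide; origin as rack_ramp, but z vertical, x level. Climbing the tongue the new carton rises 7 mm and drags up on whatever pushes it: give way upward, or it binds. Once past the lip its near edge can hang there by friction: ease it down some 12 mm before drawing back. Push about mid-height, fingers leaning forward at least as far as the slope.
- glue_mid (a point): Centre of a glue stick standing on the desk, 28 mm across and 86 mm high: a bystander.
- stapler: A stapler lying on the desk, 133 x 34 x 41 mm, origin in the middle of its underside: a bystander.
- pins: A round flat pin case on the desk, 56 mm across and 16 mm high, origin in the middle of its underside: a bystander.

How it is judged (in metres and radians):
On the way:
1. the carton is in the lane below the lip, crosswise, on its way up the ramp (x of carton_mid in the frame of rack_ramp between 0 and 0.12 m and y of carton_mid in the frame of rack_ramp between -0.015 and 0.015 m and z of carton_mid in the frame of rack_ramp below 0.036 m and angle between the y axis of carton_mid and the y axis of rack_ramp, either way round below 0.3 rad), for 0.2 s.
At the end, for the whole second after the job is handed in: The carton lies at rest behind the lip, between it and the first carton: its centre 147 to 196 mm up the slope from the foot, 20 to 25.5 mm above the deck (flat on it, not hanging on the lip), its underside within 0.06 rad of the deck and its long side within 0.08 rad of square across it (x of carton_mid in the frame of rack_ramp between 0.147 and 0.196 m and z of carton_mid in the frame of rack_ramp between 0.02 and 0.0255 m and angle between the z axis of carton_mid and the z axis of rack_ramp, either way round below 0.06 rad and angle between the y axis of carton_mid and the y axis of rack_ramp, either way round below 0.08 rad and linear speed of carton below 0.01 m/s); the robot touches nothing.
It fails at once if the carton is forced: the robot presses on it with more than 25 N while it is in the lane with its centre more than 90 mm up the slope (x of carton_mid in the frame of rack_ramp above 0.09 m and y of carton_mid in the frame of rack_ramp between -0.03 and 0.03 m and z of carton_mid in the frame of rack_ramp below 0.045 m and contact force between any of the fingers, the arm and carton above 25 N).
It fails at once if the glue stick, the stapler or the pin case is moved more than 20 mm (distance of any of glue_mid, stapler, pins from where it was at the start of the episode above 0.02 m).
It also fails if it takes over 72 s, if anything falls off the work surface, if the arm or the gripper's body presses on something with over 40 N, if the wrist force passes 120 N, or if a joint passes its speed limit or range.

## Working session

There is one attempt and no reset: what is moved stays moved. The work goes in short steps, Python scripts to look and compute and a tool call to move; the robot and the scene stay as the last step left them, time stands still between calls to the robot, and variables do not carry over. Pictures are saved under pics/ and viewed, and the job is handed in when it is done.

Besides the shell and the picture viewer there is one more tool, called after "Request:" by a JSON object that holds its "op" and its "data", one argument or row to a line. play_rows: Moves the arm, as the interface text tells. Its arguments: {"type":"object","properties":{"increments":{"type":"array"},"squeeze":{"type":"number"}},"required":["increments"]}

```bash
mkdir -p pics; python3 - <<'E'
from bench import *
import cv2,json,numpy as np
print(read_state(), grasp_offset)
for n in("scene","top"):
    s=snapshot(n);cv2.imwrite(f"pics/{n}0.png",s["color"])
    print(n,s["fx"],s["fy"],s["cx"],s["cy"],np.round(s["extrinsics"],4).tolist())
E
```

```text
{'time': 0.0, 'joint_positions': array([ 1.50369904e+00,  4.08279023e-02,  8.37547522e-02, -4.71808685e-04,
       -1.61551633e+00, -3.33682738e-01]), 'dq': array([-0.00014974, -0.00066326, -0.00129107, -0.0006605 ,  0.00118322,
        0.00162337]), 'tau': array([ 1.20683403e-04, -3.68210900e+01,  3.47426856e+01,  6.93276465e+00,
       -5.42243608e-03,  7.36702134e-06]), 'position': array([233.88331016, 552.15798767, 230.23731348]), 'ee_rot': array([ 9.79990655e-01, -1.99041342e-01, -1.14434080e-04,  9.19942323e-04]), 'wrist_force': array([-0.15402346, -0.14368211,  0.52082773]), 'moment': array([0.01629487, 0.04987692, 0.00899452]), 'grip_width': 85.17786257117311} 18.700000000000003
scene 519.2624445763477 519.2624445763477 318.3003300731933 201.10511293036137 [[0.8759, -0.3395, 0.3428, 59.0151], [-0.4822, -0.593, 0.6449, -603.563], [-0.0156, -0.7302, -0.6831, 894.7039], [0.0, 0.0, 0.0, 1.0]]
top 444.34203563343993 444.34203563343993 322.8314216893482 191.3929140658679 [[-0.0251, -0.9937, 0.1096, 386.4856], [-0.999, 0.029, 0.0344, 142.1819], [-0.0374, -0.1086, -0.9934, 934.1218], [0.0, 0.0, 0.0, 1.0]]
```

View pics/scene0.png

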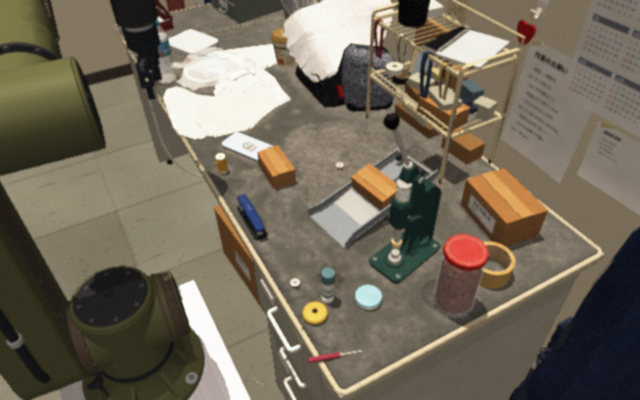

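View pics/top0.png

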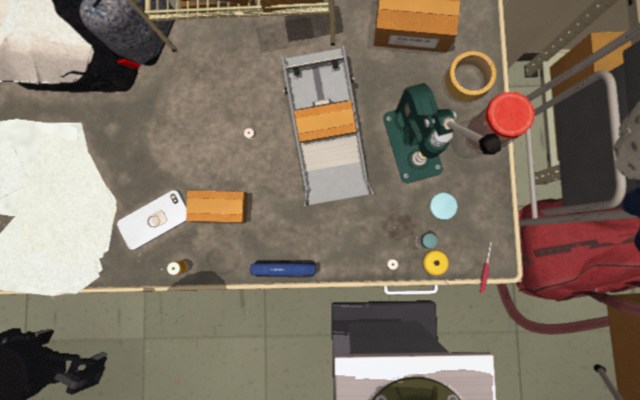

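The top view shows the carton at about (215,207), the dispenser from its foot (337,193) to its back (313,55), with the first carton at (325,121). The stapler is at (284,269), the glue stick at (428,240) and the pin case at (443,206). I'll enlarge these areas next.

```bash
python3 - <<'E'
import cv2
t=cv2.imread("pics/top0.png")
cv2.imwrite("pics/c1.png",cv2.resize(t[40:215,270:390],None,fx=5,fy=5,interpolation=cv2.INTER_CUBIC)[:, :][:875])
a=cv2.resize(t[40:130,270:390],None,fx=6.6,fy=6.6,interpolation=cv2.INTER_CUBIC);cv2.imwrite("pics/c1.png",a)
a=cv2.resize(t[125:215,270:390],None,fx=6.6,fy=6.6,interpolation=cv2.INTER_CUBIC);cv2.imwrite("pics/c2.png",a)
a=cv2.resize(t[180:235,170:260],None,fx=8,fy=8,interpolation=cv2.INTER_CUBIC);cv2.imwrite("pics/c3.png",a)
t=cv2.imread("pics/scene0.png")
a=cv2.resize(t[140:250,220:420],None,fx=4,fy=4,interpolation=cv2.INTER_CUBIC);cv2.imwrite("pics/c4.png",a)
E
```

```text
(no output)
```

View pics/c1.png

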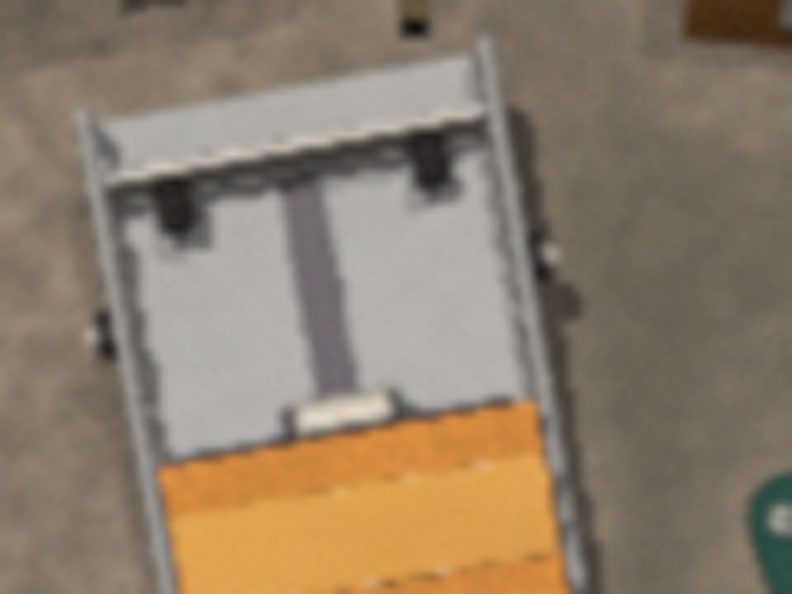

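View pics/c2.png

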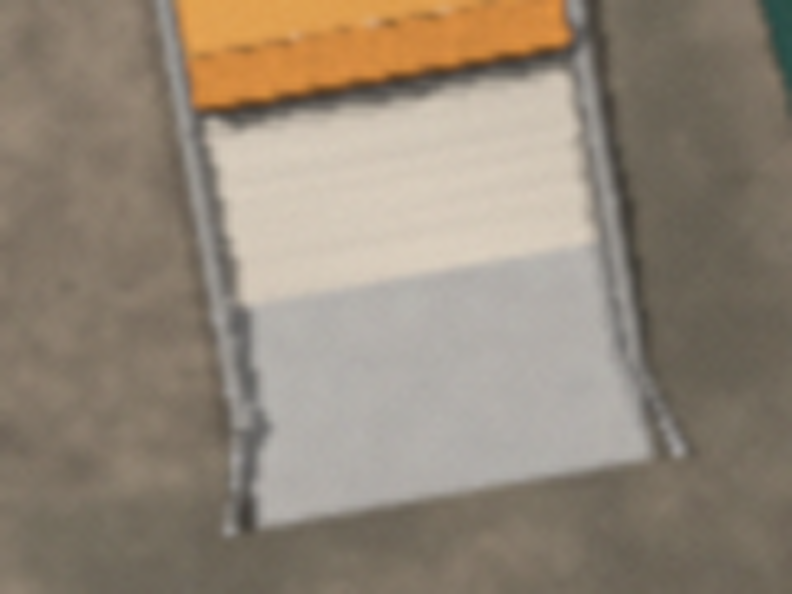

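View pics/c3.png

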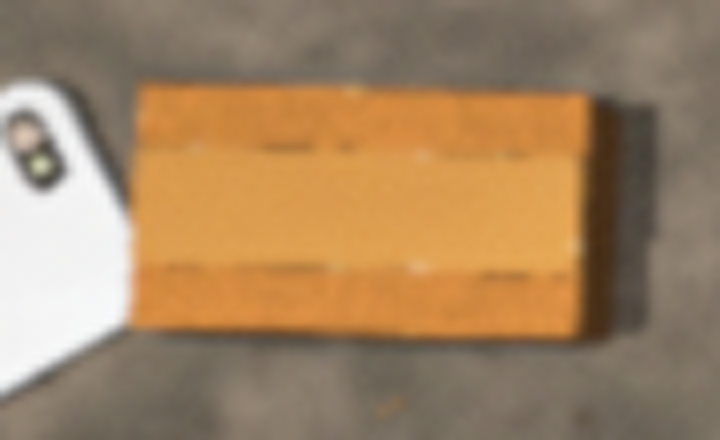

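View pics/c4.png

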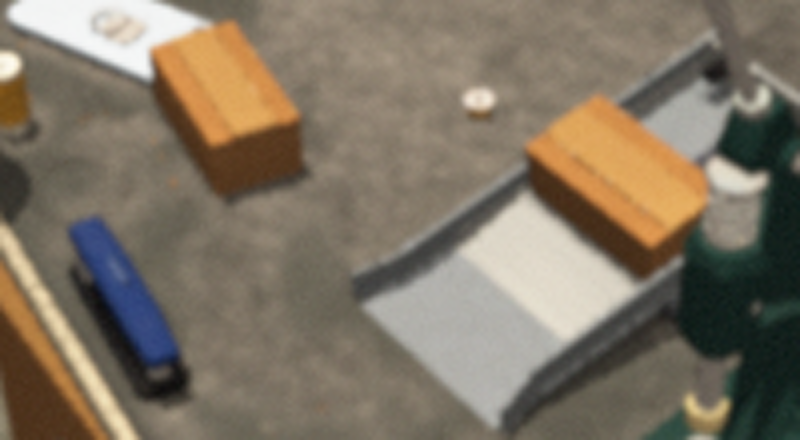

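In the crops, the carton's top corners are c3 (137,83), (592,95), (580,340) and (131,326). The deck foot runs c2 (258,528) to (652,457), and the tongue starts on c2 (240,305) to (600,243). The first carton's near top edge runs c2 (198,108) to (575,45), and its far edge c1 (160,465) to (540,402). A tall green press stands just to the right of the ramp.

```bash
cat > h.py <<'E'
import numpy as np,cv2
CAM={"scene":(519.2624,318.3003,201.1051,[[0.8759,-0.3395,0.3428,59.0151],[-0.4822,-0.593,0.6449,-603.563],[-0.0156,-0.7302,-0.6831,894.7039],[0,0,0,1]]),
"top":(444.342,322.8314,191.3929,[[-0.0251,-0.9937,0.1096,386.4856],[-0.999,0.029,0.0344,142.1819],[-0.0374,-0.1086,-0.9934,934.1218],[0,0,0,1]])}
def ray(cam,u,v):
    f,cx,cy,E=CAM[cam];E=np.array(E);return E[:3,3],E[:3,:3]@np.array([(u-cx)/f,(v-cy)/f,1])
def atz(cam,u,v,z):
    o,d=ray(cam,u,v);return o+d*(z-o[2])/d[2]
def proj(cam,p):
    f,cx,cy,E=CAM[cam];E=np.array(E);q=E[:3,:3].T@(np.asarray(p,float)-E[:3,3]);return np.array([f*q[0]/q[2]+cx,f*q[1]/q[2]+cy])
def rampR(yaw):
    c,s=np.cos(yaw),np.sin(yaw);a=np.radians(10)
    return np.array([[c,-s,0],[s,c,0],[0,0,1]])@np.array([[np.cos(a),0,-np.sin(a)],[0,1,0],[np.sin(a),0,np.cos(a)]])
E
python3 - <<'E'
from h import *
from scipy.optimize import least_squares
def cr(p,s,o): return (np.array(p)+.5)/s-.5+o
P=[cr(p,8,np.array([170,180])) for p in [(137,83),(592,95),(580,340),(131,326)]]
W=np.array([atz("top",*p,46) for p in P]);print(W.round(1));print("sides",[np.linalg.norm(W[i]-W[(i+1)%4]).round(1) for i in range(4)],"c",W.mean(0).round(1))
e=W[0]-W[1]+W[3]-W[2];print("yaw of y axis rel world y",np.arctan2(-e[0],e[1]))
c2=np.array([270,125]);c1=np.array([270,40])
fl,fr=cr((258,528),6.6,c2),cr((652,457),6.6,c2)
print("foot",atz("top",*fl,0),atz("top",*fr,0))
obs=[]
# cheek tops straight lines (outer/inner mid): carton corners symmetrical
car=[cr((198,108),6.6,c2),cr((575,45),6.6,c2),cr((540,402),6.6,c1),cr((160,465),6.6,c1)]
back=[cr((80,112),6.6,c1),cr((487,40),6.6,c1)]
def res(q):
    x,y,yaw,xc,hw,L=q;R=rampR(yaw);o=np.array([x,y,0]);r=[]
    for p,l in zip(car,[(-31,58),(-31,-58),(31,-58),(31,58)]): r+=list(proj("top",o+R@np.array([xc+l[0],l[1],46]))-p)
    for p,s in zip([fl,fr],[1,-1]): r+=list(proj("top",o+R@np.array([0,s*hw,0]))-p)
    for p,s in zip(back,[1,-1]): r+=list(proj("top",o+R@np.array([L,s*64,24]))-p)
    return r
s=least_squares(res,[450,100,-.1,166,65,305]);print(s.x.round(4),np.round(s.fun,1))
x,y,yaw=s.x[:3]
R=rampR(yaw);o=np.array([x,y,0])
for c in [(240,305),(600,243)]:
    a,d=ray("top",*cr(c,6.6,c2)); n=R[:,2];p=a+d*(n@(o-a))/(n@d);print("tongue start",R.T@(p-o))
# green press etc positions
for n,u,v,z in [("press base",390,150,0),("press base near",408,182,0),("glue",428,240,86),("stapler",284,269,41),("bottle",175,268,30),("phone",185,200,5),("pin",443,206,16)]: print(n,atz("top",u,v,z).round())
# scene check
for l in [(0,60,0),(0,-60,0),(s.x[3]-31,58,46),(s.x[3]-31,-58,46)]: print((proj("scene",o+R@np.array(l))-[220,140])*4)
E
```

```text
[[495.6 450.2  46. ]
 [489.1 333.6  46. ]
 [427.2 336.9  46. ]
 [433.8 451.2  46. ]]
sides [np.float64(116.8), np.float64(62.0), np.float64(114.4), np.float64(61.8)] c [461.4 393.   46. ]
yaw of y axis rel world y -0.05649115227573097
foot [462.42063931 205.15534949   0.        ] [481.60317926  78.70067202   0.        ]
[4.720329e+02 1.418220e+02 1.458000e-01 1.621771e+02 6.395010e+01
 3.057787e+02] [-0.4  0.4 -0.1 -0.3 -0.1 -0.4 -0.2  0.4  0.  -0.2  0.1  0.1 -0.1  0.2
  0.8 -0.3]
tongue start [7.08740702e+01 5.71715070e+01 3.10706571e-14]
tongue start [ 7.03653223e+01 -5.89927452e+01  1.21951822e-14]
press base [574.  29.   0.]
press base near [504.  -5.   0.]
glue [382. -24.  86.]
stapler [332. 254.  41.]
bottle [338. 478.  30.]
phone [479. 468.   5.]
pin [450. -72.  16.]
[360.51620441 307.99968583]
[484.30767189 423.53438492]
[518.32754087 145.01220432]
[646.2190274  246.80736788]
```

```bash
python3 - <<'E'
from h import *
c=np.array([461.4,393,0]);a=-0.0565;R=np.array([[np.cos(a),-np.sin(a),0],[np.sin(a),np.cos(a),0],[0,0,1]])
for l in [(31,58),(31,-58),(-31,-58),(-31,58)]: print((proj("scene",c+R@np.array([*l,46]))-[220,140])*4)
E
```

```text
[228.08593998  19.11060712]
[296.71710882 116.70312408]
[206.84365683 144.83125177]
[142.25248799  44.34922934]
```

Request:
{"op": "play_rows", "data": {
  "increments": [
    [0.0284,-0.0199,-0.0137,0,0,-8.78,1],
    [0.0284,-0.0199,-0.0137,0,0,-8.78,1],
    [0.0284,-0.0199,-0.0137,0,0,-8.78,1],
    [0.0284,-0.0199,-0.0137,0,0,-8.78,1],
    [0.0284,-0.0199,-0.0137,0,0,-8.78,1],
    [0.0284,-0.0199,-0.0137,0,0,-8.78,1],
    [0.0284,-0.0199,-0.0137,0,0,-8.78,1],
    [0.0284,-0.0199,-0.0137,0,0,-8.78,1],
    [0,0,0,0,0,0,1],
    [0,0,0,0,0,0,1]
  ]
}}

```text
time: 1.35
position: [461.1, 393.3, 121.6]
ee_rot: [-0.687, 0.726, 0.0, -0.0]
wrist_force: [-0.8, 0.7, 1.1]
grip_width: 85.3
```

Request:
{"op": "play_rows", "data": {
  "increments": [
    [0,0,-0.03,0,0,0,1],
    [0,0,-0.03,0,0,0,1],
    [0,0,-0.025,0,0,0,1],
    [0,0,-0.018,0,0,0,1],
    [0,0,-0.008,0,0,0,1],
    [0,0,0,0,0,0,1]
  ]
}}

```text
time: 2.1
position: [461.2, 393.5, 10.9]
ee_rot: [-0.687, 0.726, -0.0, -0.0]
wrist_force: [-0.1, -0.5, 0.3]
grip_width: 85.1
```

```bash
python3 - <<'E'
from bench import *
import cv2
for n,(a,b,c,d) in {"top":(150,260,150,290),"scene":(110,220,200,350)}.items():
    s=snapshot(n)["color"][a:b,c:d];cv2.imwrite(f"pics/{n}1.png",cv2.resize(s,None,fx=5,fy=5,interpolation=cv2.INTER_CUBIC))
E
```

```text
(no output)
```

View pics/top1.png

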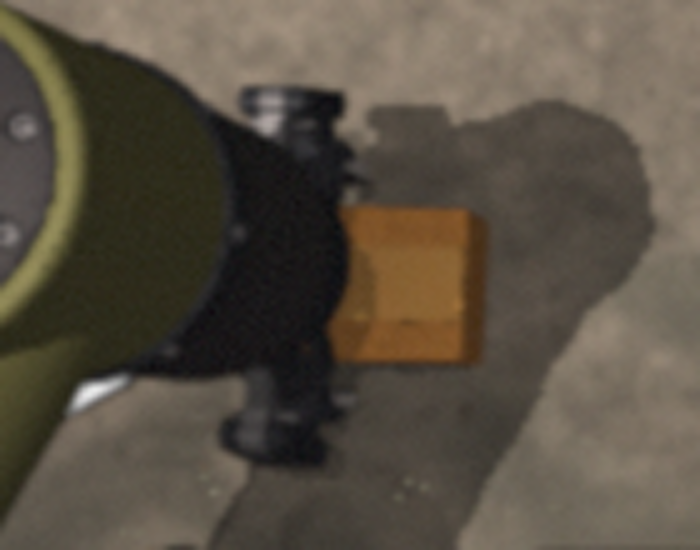

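View pics/scene1.png

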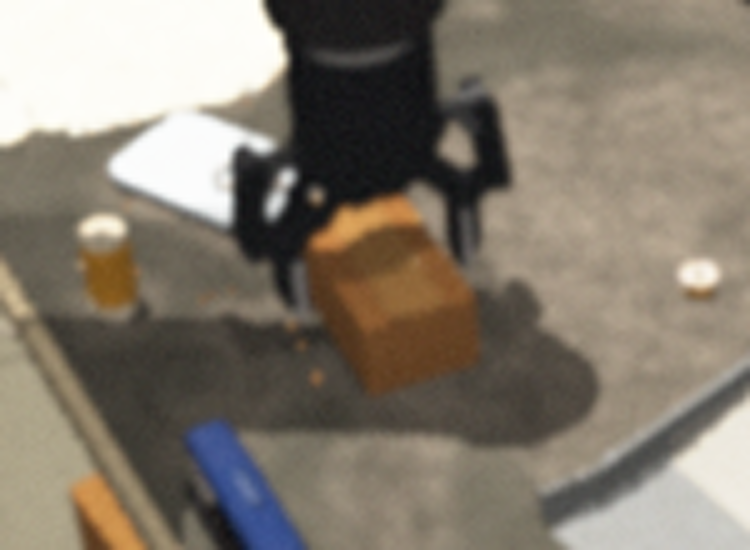

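The fingers straddle the carton in both views: top crop (290,110) and (280,440), scene crop (290,280) and (460,240). I'll grip it.

Request:
{"op": "play_rows", "data": {
  "increments": [
    [0,0,0,0,0,0,0],
    [0,0,0,0,0,0,0],
    [0,0,0,0,0,0,0],
    [0,0,0,0,0,0,0],
    [0,0,0,0,0,0,0]
  ],
  "squeeze": 50
}}

```text
time: 2.82
position: [461.9, 393.7, 11.9]
ee_rot: [-0.687, 0.727, -0.0, 0.001]
wrist_force: [-0.1, 0.8, 6.4]
grip_width: 61.8
```

Request:
{"op": "play_rows", "data": {
  "increments": [
    [0,0,0.01,0,0,0,0],
    [0,0,0.03,0,0,0,0],
    [0,0,0.03,0,0,0,0],
    [0,0,0.03,0,0,0,0],
    [0,0,0,0,0,0,0],
    [0,0,0,0,0,0,0]
  ]
}}

```text
time: 3.58
position: [460.3, 392.6, 108.4]
ee_rot: [-0.687, 0.727, 0.0, -0.002]
wrist_force: [0.1, -0.2, -4.5]
grip_width: 61.4
```

```bash
cat >> h.py <<'E'
RO=np.array([472.0,141.8,0]);YAW=0.1458;RR=rampR(YAW)
def w(p): return RO+RR@np.asarray(p,float)
def r(p): return RR.T@(np.asarray(p,float)-RO)
E
python3 - <<'E'
from h import *
from bench import *
from scipy.spatial.transform import Rotation as Ro
s=read_state();print(s["position"],s["ee_rot"])
xr,yr,n=RR.T
T=np.c_[-yr,-xr,-n]
rv=(Ro.from_matrix(T)*Ro.from_quat(s["ee_rot"]).inv()).as_rotvec(degrees=True)
for x,z in [(34,60),(34,14),(34,2)]:
    t=w([x,0,z+12]);print(x,z,t,(t-s["position"]))
print(rv,n,xr)
E
```

```text
[460.31610101 392.60996735 108.40234303] [-6.86967163e-01  7.26686417e-01  3.13986173e-04 -1.69379190e-03]
34 60 [492.75818848 144.84817354  76.81019626] [  32.44208747 -247.76179381  -31.59214677]
34 14 [500.66125388 146.00867533  31.50903962] [  40.34515287 -246.60129202  -76.89330341]
34 2 [502.72292312 146.31141493  19.69134658] [  42.40682211 -246.29855242  -88.71099645]
[  0.57199204 -10.16134088  11.55231273] [-0.17180577 -0.0252283   0.98480775] [0.97435894 0.1430768  0.17364818]
```

Request:
{"op": "play_rows", "data": {
  "increments": [
    [0.0054,-0.0413,-0.0053,0.1,-1.69,1.93,0],
    [0.0054,-0.0413,-0.0053,0.1,-1.69,1.93,0],
    [0.0054,-0.0413,-0.0053,0.1,-1.69,1.93,0],
    [0.0054,-0.0413,-0.0053,0.1,-1.69,1.93,0],
    [0.0054,-0.0413,-0.0053,0.1,-1.69,1.93,0],
    [0.0054,-0.0413,-0.0053,0.1,-1.69,1.93,0],
    [0,0,0,0,0,0,0],
    [0,0,0,0,0,0,0]
  ]
}}

```text
time: 4.58
position: [493.1, 145.1, 77.5]
ee_rot: [0.754, -0.651, 0.056, -0.067]
wrist_force: [0.1, 0.7, -3.5]
grip_width: 61.7
```

```bash
cat > look.py <<'E'
import sys,cv2
from bench import *
from h import *
from scipy.spatial.transform import Rotation as Ro
tag=sys.argv[1]
for n,(a,b,c,d) in {"top":(100,220,270,400),"scene":(140,260,280,430)}.items():
    s=snapshot(n)["color"][a:b,c:d];cv2.imwrite(f"pics/{n}{tag}.png",cv2.resize(s,None,fx=5,fy=5,interpolation=cv2.INTER_CUBIC))
s=read_state();R=Ro.from_quat(s["ee_rot"]).as_matrix()
print(s["time"],"TCP ramp",r(s["position"]).round(1),"tool in ramp\n",(RR.T@R).round(3),"F ramp",(RR.T@s["wrist_force"]).round(1),s["grip_width"],s["joint_positions"].round(2))
E
python3 look.py 2
```

```text
4.675 TCP ramp [35.   1.  73.2] tool in ramp
 [[ 0.001 -1.     0.001]
 [-1.    -0.001  0.002]
 [-0.002 -0.001 -1.   ]] F ramp [-0.5  0.  -4.1] 61.45943414903243 [ 0.75 -0.33 -0.57  0.11 -1.18 -0.63]
```

View pics/top2.png

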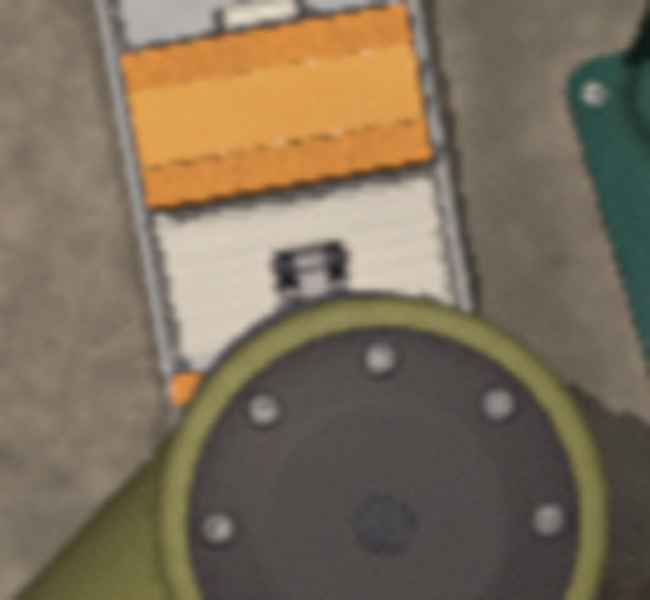

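View pics/scene2.png

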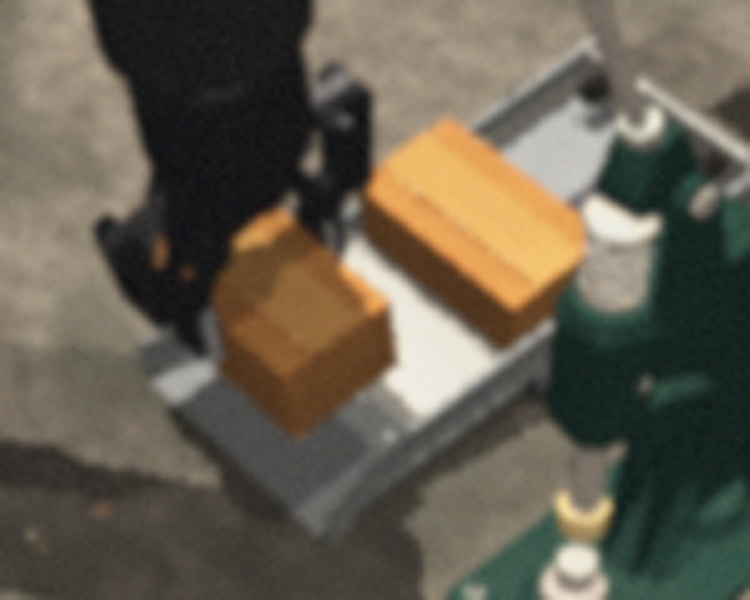

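```bash
python3 - <<'E'
from h import *
for l in [(4,-57.7,61),(66,-57.7,61),(66,-57.7,107),(4,-57.7,107)]+[(131,-58,0),(131,-58,46),(193,-58,46)]+[(0,-64,0),(0,64,0)]: print(l,((proj("scene",w(l))-[280,140])*5).round())
print(((proj("top",w((66,58.3,107)))-[270,100])*5).round())
E
```

```text
(4, -57.7, 61) [292. 442.]
(66, -57.7, 61) [398. 365.]
(66, -57.7, 107) [388. 299.]
(4, -57.7, 107) [279. 377.]
(131, -58, 0) [513. 371.]
(131, -58, 46) [507. 309.]
(193, -58, 46) [605. 237.]
(0, -64, 0) [311. 535.]
(0, 64, 0) [146. 381.]
[166. 372.]
```

Request:
{"op": "play_rows", "data": {
  "increments": [
    [0.0016,0.0004,-0.0089,0,0,0,0],
    [0.0015,0.0004,-0.0089,0,0,0,0],
    [0.0015,0.0002,-0.0089,0,0,0,0],
    [0.0015,0.0002,-0.0089,0,0,0,0],
    [0.0009,0.0001,-0.0049,0,0,0,0],
    [0.0009,0.0001,-0.0049,0,0,0,0],
    [0,0,0,0,0,0,0]
  ]
}}

```text
time: 5.55
position: [501.4, 146.7, 33.1]
ee_rot: [0.754, -0.651, 0.057, -0.067]
wrist_force: [-0.8, -0.1, -4.6]
grip_width: 61.4
```

```bash
python3 look.py 3
```

```text
5.65 TCP ramp [35.5  0.7 28. ] tool in ramp
 [[ 0.001 -1.     0.003]
 [-1.    -0.001  0.003]
 [-0.003 -0.003 -1.   ]] F ramp [-1.3 -0.5 -3.6] 61.74552049303845 [ 0.74 -0.27 -0.61  0.11 -1.08 -0.63]
```

View pics/scene3.png

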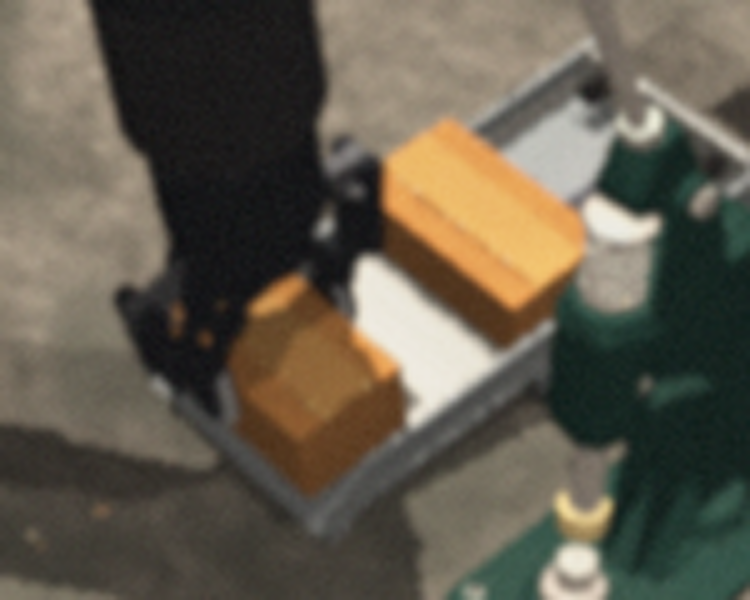

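View pics/top3.png

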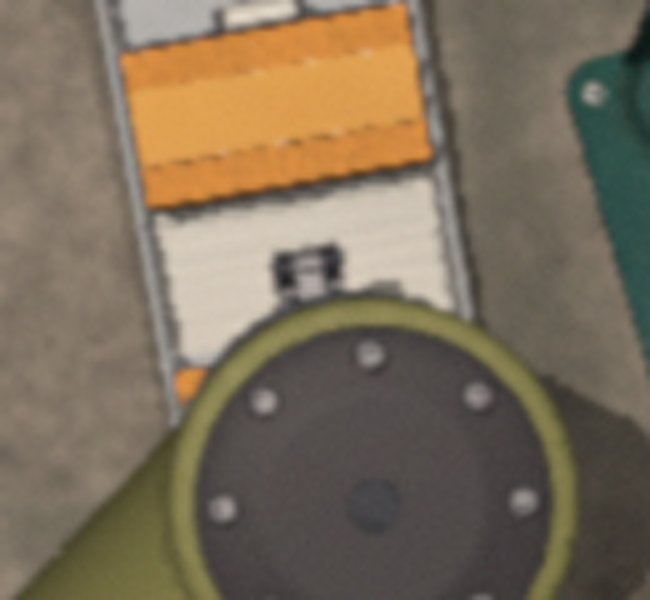

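The carton hangs between the cheeks with its left far corner at top crop (177,372) just inside the left cheek. I'll keep lowering it by feel.

Request:
{"op": "play_rows", "data": {
  "increments": [
    [0.0005,0.0001,-0.003,0,0,0,0],
    [0.0005,0.0001,-0.003,0,0,0,0],
    [0.0005,0.0001,-0.003,0,0,0,0],
    [0,0,0,0,0,0,0]
  ]
}}

```text
time: 6.15
position: [502.9, 147.0, 24.0]
ee_rot: [0.754, -0.651, 0.057, -0.067]
wrist_force: [-0.6, 0.8, -3.5]
grip_width: 61.5
```

Request:
{"op": "play_rows", "data": {
  "increments": [
    [0.0003,0,-0.002,0,0,0,0],
    [0.0003,0,-0.002,0,0,0,0],
    [0,0,0,0,0,0,0]
  ]
}}

```text
time: 6.52
position: [503.6, 147.0, 20.2]
ee_rot: [0.754, -0.651, 0.057, -0.067]
wrist_force: [0.6, -0.5, -4.5]
grip_width: 61.7
```

Request:
{"op": "play_rows", "data": {
  "increments": [
    [0.0002,0,-0.001,0,0,0,0],
    [0.0002,0,-0.001,0,0,0,0],
    [0,0,0,0,0,0,0]
  ]
}}

```text
time: 6.9
position: [504.0, 147.1, 18.4]
ee_rot: [0.754, -0.651, 0.057, -0.068]
wrist_force: [1.0, -0.5, -3.9]
grip_width: 61.4
```

Request:
{"op": "play_rows", "data": {
  "increments": [
    [0.0002,0,-0.001,0,0,0,0],
    [0,0,0,0,0,0,0]
  ]
}}

```text
time: 7.15
position: [504.4, 147.2, 17.8]
ee_rot: [0.754, -0.651, 0.057, -0.068]
wrist_force: [-2.1, 1.3, -1.2]
grip_width: 61.1
```

Contact felt: the Fz load is going off the wrist. I'll release and retract square to the deck.

Request:
{"op": "play_rows", "data": {
  "increments": [
    [0,0,0,0,0,0,1],
    [0,0,0,0,0,0,1],
    [0,0,0,0,0,0,1],
    [0,0,0,0,0,0,1],
    [-0.0034,-0.0005,0.0197,0,0,0,1],
    [-0.0052,-0.0007,0.0295,0,0,0,1],
    [-0.0052,-0.0007,0.0295,0,0,0,1],
    [-0.0052,-0.0007,0.0295,0,0,0,1],
    [0,0,0,0,0,0,1]
  ]
}}

```text
time: 8.28
position: [486.4, 145.3, 128.9]
ee_rot: [0.754, -0.651, 0.058, -0.07]
wrist_force: [-0.2, -0.7, -0.2]
grip_width: 85.7
```

```bash
python3 look.py 4
```

```text
8.375 TCP ramp [ 35.    0.9 121.2] tool in ramp
 [[ 0.001 -1.     0.002]
 [-1.    -0.001  0.003]
 [-0.003 -0.002 -1.   ]] F ramp [-0.1 -0.  -0.4] 85.55434509105068 [ 0.76 -0.38 -0.52  0.1  -1.28 -0.64]
```

View pics/scene4.png

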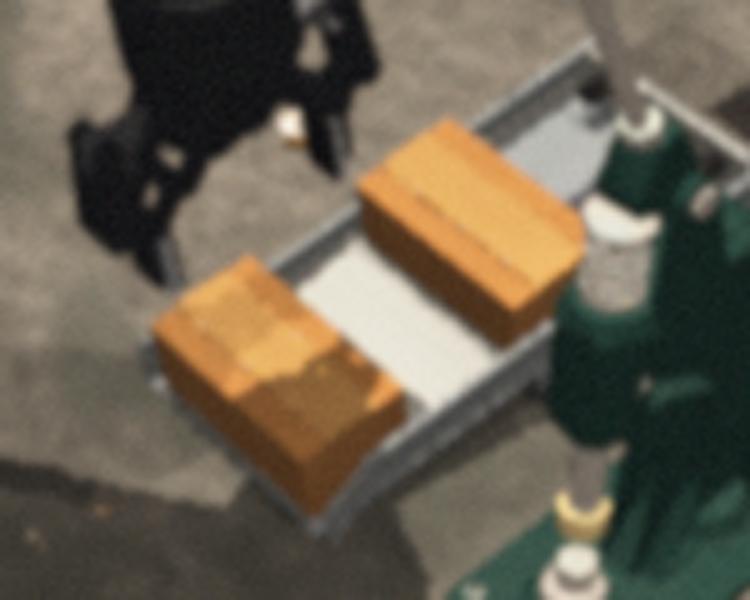

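View pics/top4.png

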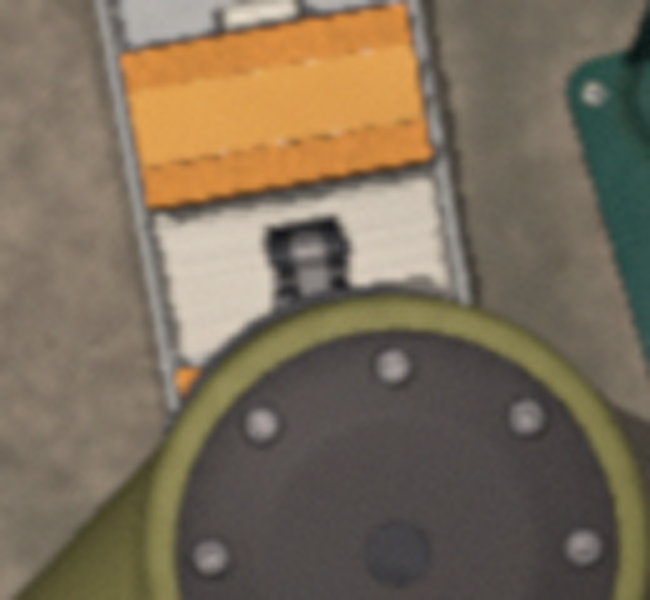

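The scene crop shows the carton lying on the ramp foot, parallel to the first carton, with its near bottom edge from about (155,350) to (310,515). Next is the push pose behind it: jaws across the lane and tips forward.

```bash
python3 - <<'E'
from h import *
from bench import *
from scipy.spatial.transform import Rotation as Ro
s=read_state()
d=np.radians(10);A=np.array([[np.cos(d),0,np.sin(d)],[0,-1,0],[np.sin(d),0,-np.cos(d)]])
T=RR@A;print(np.linalg.det(T))
rv=(Ro.from_matrix(T)*Ro.from_quat(s["ee_rot"]).inv()).as_rotvec(degrees=True)
print("rot/9",rv/9)
p1=w([-45,0,110]);p2=w([-28,0,18]);print(p1,p2);print((p1-s["position"])/9,p2-p1)
E
```

```text
0.9999999999999999
rot/9 [-2.4610436  -1.24699698  9.65859311]
[409.25521312 132.58643112 100.51468484] [441.62544588 137.33974026  12.86439058]
[-8.4348495  -1.34102342 -2.77405113] [ 32.37023276   4.75330914 -87.65029426]
```

Request:
{"op": "play_rows", "data": {
  "increments": [
    [-0.0084,-0.0013,-0.0028,-2.461,-1.247,9.659,0.5],
    [-0.0084,-0.0013,-0.0028,-2.461,-1.247,9.659,0.5],
    [-0.0084,-0.0013,-0.0028,-2.461,-1.247,9.659,0.5],
    [-0.0084,-0.0013,-0.0028,-2.461,-1.247,9.659,0.5],
    [-0.0084,-0.0013,-0.0028,-2.461,-1.247,9.659,0.5],
    [-0.0084,-0.0013,-0.0028,-2.461,-1.247,9.659,0.5],
    [-0.0084,-0.0013,-0.0028,-2.461,-1.247,9.659,0.5],
    [-0.0084,-0.0013,-0.0028,-2.461,-1.247,9.659,0.5],
    [-0.0084,-0.0013,-0.0028,-2.461,-1.247,9.659,0.5],
    [0,0,0,0,0,0,0.5]
  ]
}}

```text
time: 9.62
position: [409.2, 132.7, 99.3]
ee_rot: [0.982, 0.072, 0.173, -0.013]
wrist_force: [-0.2, 0.5, -0.3]
grip_width: 42.7
```

```bash
python3 look.py 5
```

```text
9.725 TCP ramp [-44.6   0.2 109.5] tool in ramp
 [[ 0.985 -0.003  0.174]
 [-0.003 -1.    -0.   ]
 [ 0.174 -0.    -0.985]] F ramp [ 0.4  0.4 -0. ] 42.663914880354476 [ 1.02 -0.86 -0.94  0.28 -1.27  0.64]
```

View pics/scene5.png

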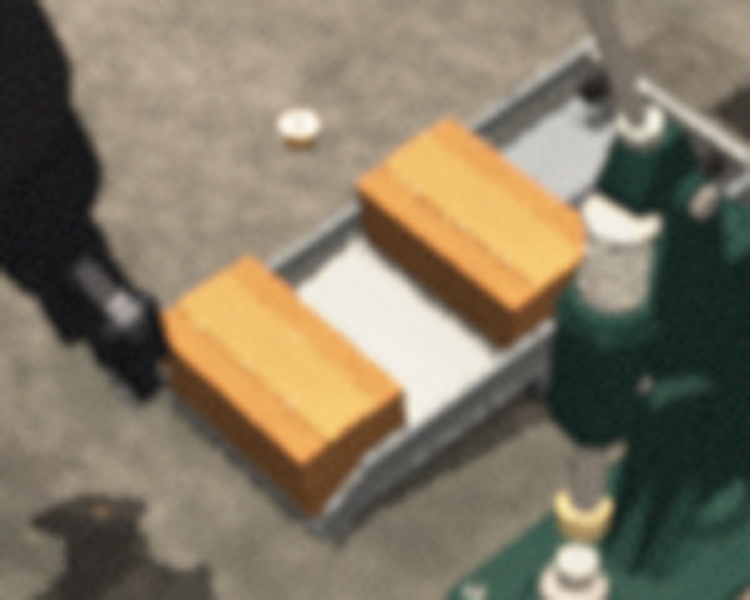

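View pics/top5.png

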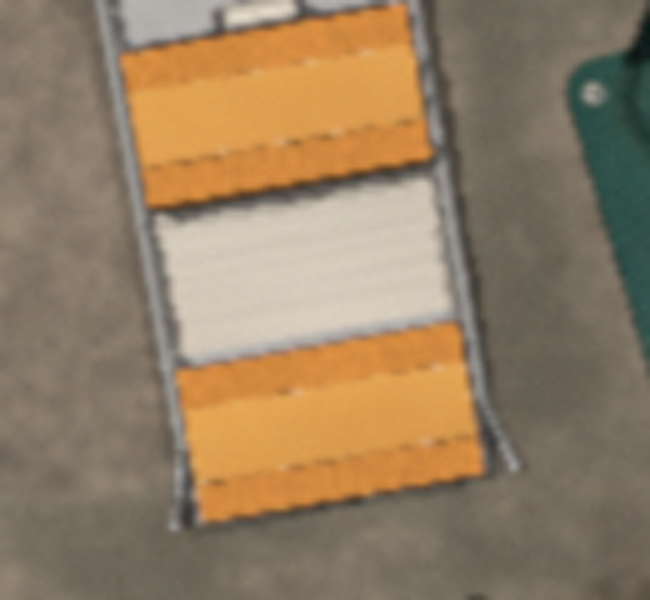

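The top crop shows the carton square in the lane: far edge (178,370) to (458,322), near edge (197,522) to (487,472). The first carton's near edge runs (148,207) to (432,158).

```bash
python3 - <<'E'
from h import *
n=RR[:,2]
def on(cam,c,z,off=(270,100),s=5):
    a,d=ray(cam,*((np.array(c)+.5)/s-.5+off));p=a+d*(n@(w([0,0,z])-a))/(n@d);return r(p).round(1)
for c in [(178,370),(458,322),(487,472),(197,522),(148,207),(432,158),(408,5),(122,52)]: print(c,on("top",c,46))
E
```

```text
(178, 370) [66.  57.4 46. ]
(458, 322) [ 65.5 -56.   46. ]
(487, 472) [  4.3 -57.3  46. ]
(197, 522) [ 4.7 60.7 46. ]
(148, 207) [131.9  57.8  46. ]
(432, 158) [131.3 -56.8  46. ]
(408, 5) [192.2 -57.6  46. ]
(122, 52) [193.9  57.1  46. ]
```

Request:
{"op": "play_rows", "data": {
  "increments": [
    [0.006,0.0009,-0.029,0,0,0,0.5],
    [0.006,0.0009,-0.029,0,0,0,0.5],
    [0.007,0.0009,-0.0185,0,0,0,0.5],
    [0.005,0.0009,-0.009,0,0,0,0.5],
    [0,0,0,0,0,0,0.5]
  ]
}}

```text
time: 10.35
position: [433.8, 136.0, 14.5]
ee_rot: [0.982, 0.071, 0.173, -0.012]
wrist_force: [0.2, 0.2, 0.4]
grip_width: 42.9
```

```bash
python3 look.py 6
```

```text
10.45 TCP ramp [-35.1   0.4  22.2] tool in ramp
 [[ 0.985 -0.001  0.175]
 [-0.001 -1.    -0.   ]
 [ 0.175 -0.    -0.985]] F ramp [ 0.7  0.4 -0.1] 43.27786202736951 [ 0.95 -0.71 -1.02  0.29 -1.03  0.64]
```

View pics/scene6.png

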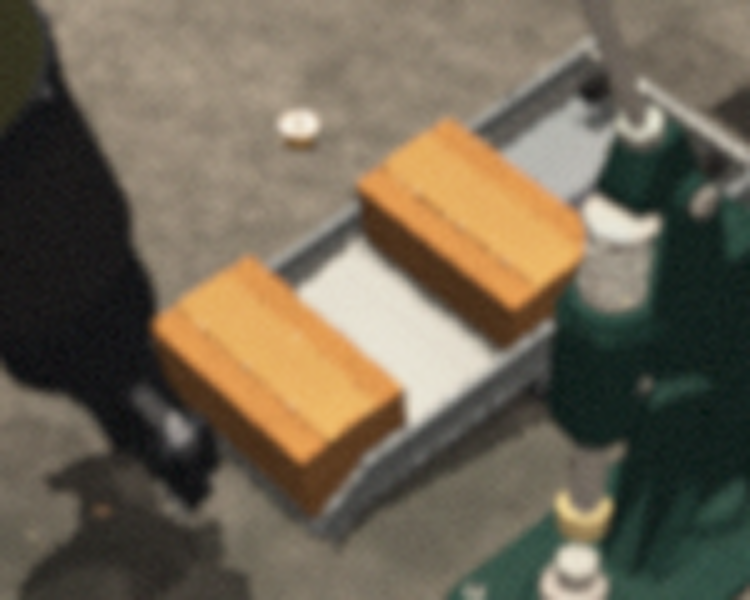

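Request:
{"op": "play_rows", "data": {
  "increments": [
    [0.0041,0.0006,-0.0003,0,0,0,0.5],
    [0.0041,0.0006,-0.0003,0,0,0,0.5],
    [0.0041,0.0006,-0.0003,0,0,0,0.5],
    [0.0041,0.0006,-0.0003,0,0,0,0.5],
    [0.0029,0.0004,0.0005,0,0,0,0.5],
    [0.0029,0.0004,0.0005,0,0,0,0.5],
    [0.0029,0.0004,0.0005,0,0,0,0.5],
    [0,0,0,0,0,0,0.5]
  ]
}}

```text
time: 11.45
position: [458.9, 140.0, 15.3]
ee_rot: [0.982, 0.072, 0.173, -0.013]
wrist_force: [-0.9, -1.2, 0.1]
grip_width: 42.6
```

Request:
{"op": "play_rows", "data": {
  "increments": [
    [0.0029,0.0004,0.0005,0,0,0,0.5],
    [0.0029,0.0004,0.0005,0,0,0,0.5],
    [0.0029,0.0004,0.0005,0,0,0,0.5],
    [0,0,0,0,0,0,0.5]
  ]
}}

```text
time: 11.95
position: [467.7, 141.2, 16.8]
ee_rot: [0.982, 0.072, 0.173, -0.013]
wrist_force: [-0.4, 0.9, 0.1]
grip_width: 42.5
```

```bash
python3 look.py 7
```

```text
12.05 TCP ramp [-1.5  0.1 17.3] tool in ramp
 [[ 0.985  0.     0.174]
 [ 0.    -1.     0.   ]
 [ 0.174  0.    -0.985]] F ramp [0.3 0.5 0.2] 42.69513054478544 [ 0.87 -0.56 -0.94  0.28 -0.95  0.71]
```

View pics/scene7.png

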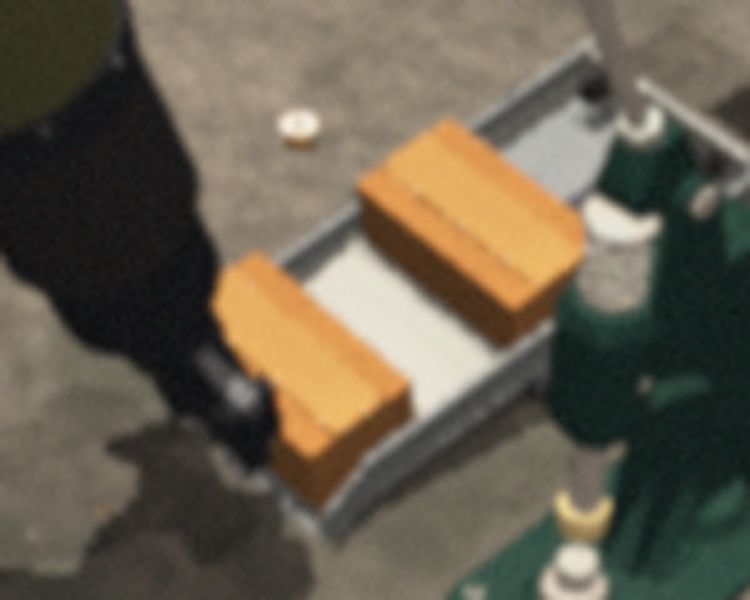

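View pics/top7.png

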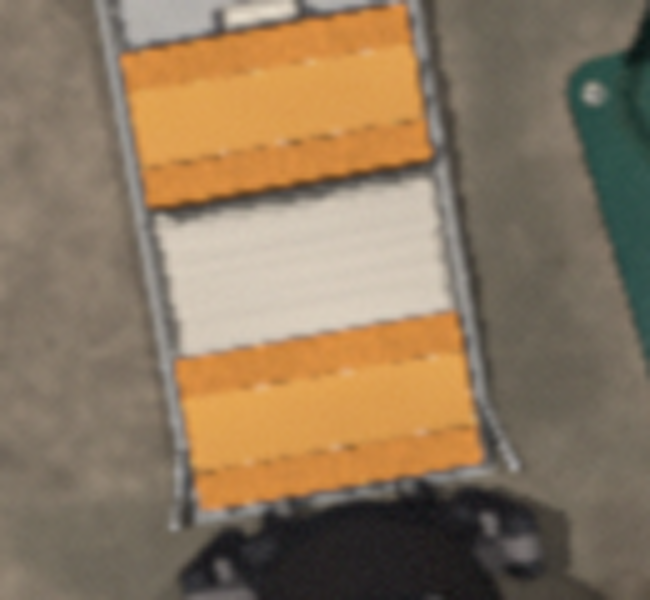

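Contact has been made. The carton moved about 5 mm and stays square, far edge now (178,357) to (458,313), so the pushed face is about 10.9 mm ahead of the TCP. I'll carry on up the slope.

Request:
{"op": "play_rows", "data": {
  "increments": [
    [0.0029,0.0004,0.0005,0,0,0,0.5],
    [0.0029,0.0004,0.0005,0,0,0,0.5],
    [0.0029,0.0004,0.0005,0,0,0,0.5],
    [0.0029,0.0004,0.0005,0,0,0,0.5],
    [0.0029,0.0004,0.0005,0,0,0,0.5],
    [0.0029,0.0004,0.0005,0,0,0,0.5],
    [0.0029,0.0004,0.0005,0,0,0,0.5],
    [0.0029,0.0004,0.0006,0,0,0,0.5],
    [0.0029,0.0004,0.0006,0,0,0,0.5],
    [0.0029,0.0004,0.0006,0,0,0,0.5]
  ]
}}

```text
time: 13.3
position: [496.5, 145.2, 21.9]
ee_rot: [0.982, 0.072, 0.173, -0.013]
wrist_force: [-2.3, -0.9, -0.8]
grip_width: 42.9
```

Request:
{"op": "play_rows", "data": {
  "increments": [
    [0.0029,0.0004,0.0005,0,0,0,0.5],
    [0.0029,0.0004,0.0005,0,0,0,0.5],
    [0.0029,0.0004,0.0005,0,0,0,0.5],
    [0.0029,0.0004,0.0005,0,0,0,0.5],
    [0.0029,0.0004,0.0005,0,0,0,0.5],
    [0.0029,0.0004,0.0005,0,0,0,0.5],
    [0.0029,0.0004,0.0005,0,0,0,0.5],
    [0.0029,0.0004,0.0006,0,0,0,0.5]
  ]
}}

```text
time: 14.3
position: [519.8, 148.4, 26.1]
ee_rot: [0.982, 0.072, 0.173, -0.013]
wrist_force: [-2.3, -0.5, -2.0]
grip_width: 42.9
```

```bash
python3 look.py 8
```

```text
14.4 TCP ramp [52.4 -0.3 17.6] tool in ramp
 [[ 0.985 -0.     0.175]
 [-0.    -1.     0.   ]
 [ 0.175 -0.    -0.985]] F ramp [-0.4 -0.8 -1. ] 42.88108083649137 [ 0.78 -0.38 -0.79  0.26 -0.89  0.8 ]
```

View pics/top8.png

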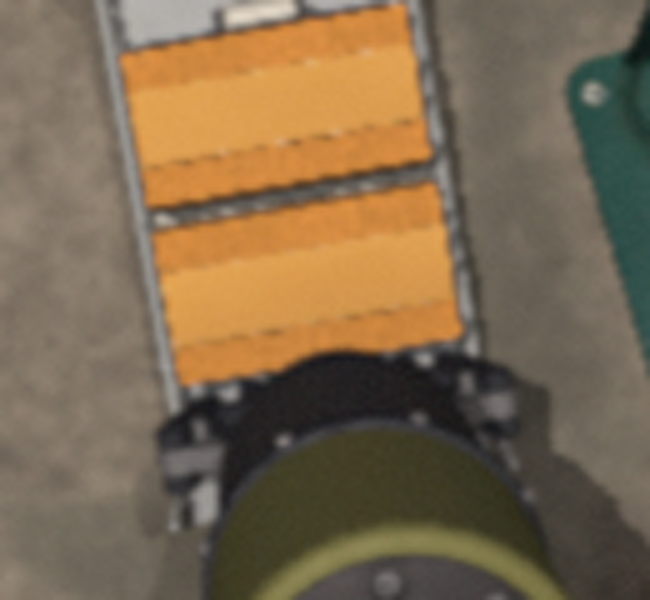

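View pics/scene8.png

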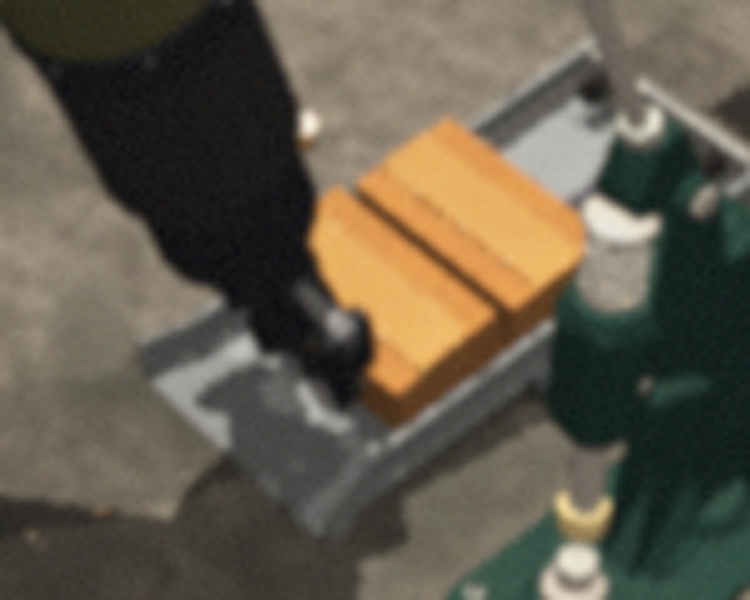

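The carton is square, with its far edge (152,232) to (435,183) about 7 mm short of the first carton. I'll go on in 2 mm rows, rising with the tongue.

Request:
{"op": "play_rows", "data": {
  "increments": [
    [0.0019,0.0003,0.0004,0,0,0,0.5],
    [0.0019,0.0003,0.0004,0,0,0,0.5],
    [0.0019,0.0003,0.0004,0,0,0,0.5],
    [0.0019,0.0003,0.0006,0,0,0,0.5],
    [0.0019,0.0003,0.0006,0,0,0,0.5]
  ]
}}

```text
time: 15.02
position: [528.2, 149.5, 28.0]
ee_rot: [0.982, 0.072, 0.172, -0.012]
wrist_force: [-14.2, -1.0, 4.8]
grip_width: 42.6
```

Request:
{"op": "play_rows", "data": {
  "increments": [
    [0.0019,0.0003,0.0006,0,0,0,0.5],
    [0.0019,0.0003,0.0006,0,0,0,0.5],
    [0.0019,0.0003,0.0006,0,0,0,0.5],
    [0.0019,0.0003,0.0006,0,0,0,0.5]
  ]
}}

```text
time: 15.52
position: [535.6, 150.4, 30.3]
ee_rot: [0.982, 0.072, 0.172, -0.012]
wrist_force: [-14.7, -2.6, 5.4]
grip_width: 42.4
```

Request:
{"op": "play_rows", "data": {
  "increments": [
    [0.0019,0.0003,0.0006,0,0,0,0.5],
    [0.0019,0.0003,0.0006,0,0,0,0.5],
    [0.0019,0.0003,0.0006,0,0,0,0.5],
    [0.0019,0.0003,0.0006,0,0,0,0.5]
  ]
}}

```text
time: 16.02
position: [543.1, 151.5, 32.5]
ee_rot: [0.982, 0.072, 0.172, -0.012]
wrist_force: [-14.6, -2.4, 5.6]
grip_width: 42.8
```

```bash
python3 look.py 9
```

```text
16.125 TCP ramp [76.5 -0.7 19.6] tool in ramp
 [[ 0.985 -0.     0.171]
 [-0.    -1.    -0.002]
 [ 0.171  0.002 -0.985]] F ramp [-10.8  -0.8   5.3] 42.64096970528151 [ 0.75 -0.3  -0.72  0.25 -0.88  0.84]
```

View pics/scene9.png

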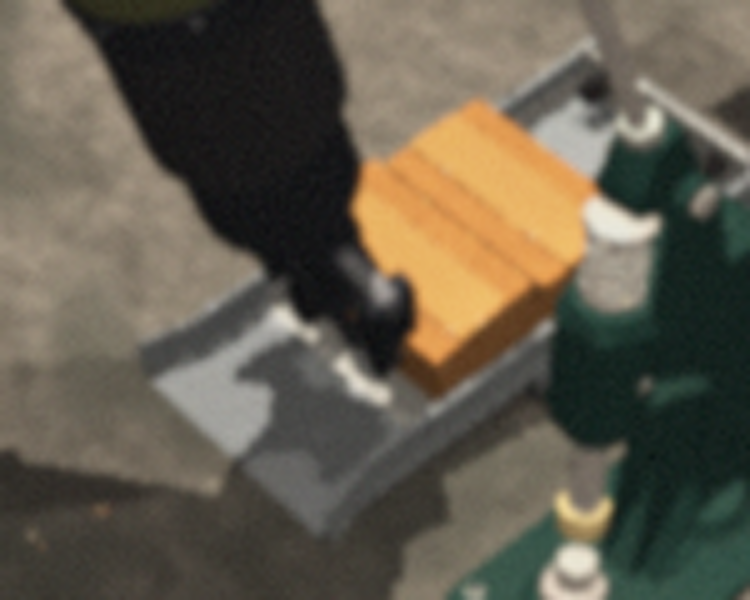

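The force is steady at about 14 N along the slope, with a mild upward drag on the fingers as predicted. I'll give way upward a bit more.

Request:
{"op": "play_rows", "data": {
  "increments": [
    [0.0019,0.0003,0.0009,0,0,0,0.5],
    [0.0019,0.0003,0.0009,0,0,0,0.5],
    [0.0019,0.0003,0.0008,0,0,0,0.5],
    [0.0019,0.0003,0.0007,0,0,0,0.5]
  ]
}}

```text
time: 16.62
position: [550.8, 152.7, 35.8]
ee_rot: [0.982, 0.072, 0.172, -0.012]
wrist_force: [-12.1, -1.5, 3.5]
grip_width: 42.8
```

Request:
{"op": "play_rows", "data": {
  "increments": [
    [0.0019,0.0003,0.0007,0,0,0,0.5],
    [0.0019,0.0003,0.0007,0,0,0,0.5],
    [0.0019,0.0003,0.0007,0,0,0,0.5],
    [0.0019,0.0003,0.0007,0,0,0,0.5]
  ]
}}

```text
time: 17.12
position: [558.7, 153.9, 38.8]
ee_rot: [0.982, 0.072, 0.172, -0.012]
wrist_force: [-8.7, -3.1, 3.1]
grip_width: 42.8
```

```bash
python3 look.py 10
```

```text
17.225 TCP ramp [93.3 -0.5 23.2] tool in ramp
 [[ 0.985 -0.     0.172]
 [-0.    -1.    -0.001]
 [ 0.172  0.001 -0.985]] F ramp [-6.9 -0.7  2.8] 42.78400208001324 [ 0.73 -0.26 -0.67  0.25 -0.88  0.86]
```

View pics/scene10.png

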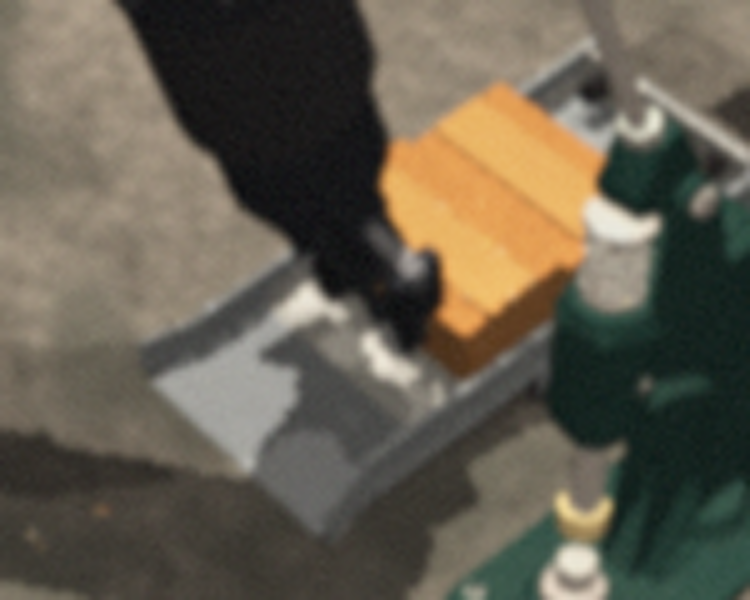

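View pics/top10.png

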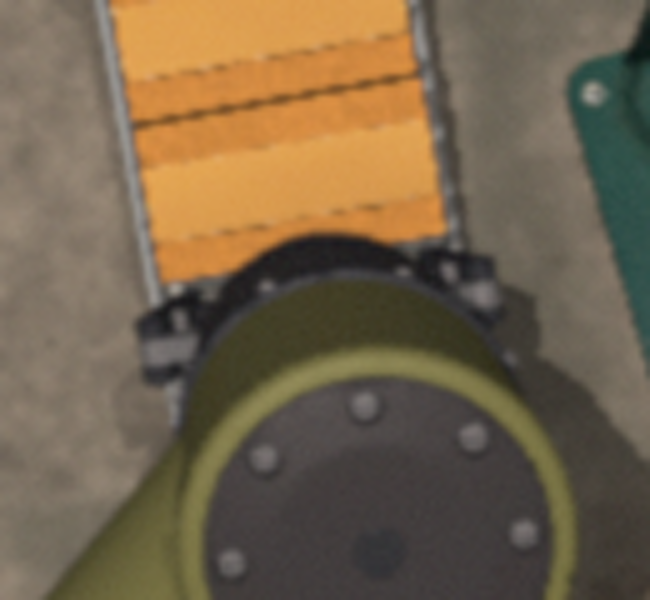

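Request:
{"op": "play_rows", "data": {
  "increments": [
    [0.0019,0.0003,0.0006,0,0,0,0.5],
    [0.0019,0.0003,0.0006,0,0,0,0.5],
    [0.0019,0.0003,0.0006,0,0,0,0.5],
    [0.0019,0.0003,0.0006,0,0,0,0.5]
  ]
}}

```text
time: 17.73
position: [566.6, 155.4, 41.8]
ee_rot: [0.982, 0.072, 0.173, -0.012]
wrist_force: [-9.8, -1.8, 3.4]
grip_width: 42.9
```

Request:
{"op": "play_rows", "data": {
  "increments": [
    [0.0019,0.0003,0.0006,0,0,0,0.5],
    [0.0019,0.0003,0.0006,0,0,0,0.5],
    [0.0019,0.0003,0.0006,0,0,0,0.5]
  ]
}}

```text
time: 18.1
position: [571.9, 156.1, 42.9]
ee_rot: [0.982, 0.072, 0.172, -0.012]
wrist_force: [-9.0, -1.0, 1.9]
grip_width: 42.5
```

Request:
{"op": "play_rows", "data": {
  "increments": [
    [0.0019,0.0003,0.0006,0,0,0,0.5],
    [0.0019,0.0003,0.0006,0,0,0,0.5],
    [0.0019,0.0003,0.0006,0,0,0,0.5]
  ]
}}

```text
time: 18.48
position: [577.3, 156.9, 43.9]
ee_rot: [0.982, 0.072, 0.172, -0.012]
wrist_force: [-7.2, 0.0, -1.2]
grip_width: 43.0
```

```bash
python3 look.py 11
```

```text
18.575 TCP ramp [112.6  -0.3  24.8] tool in ramp
 [[ 0.985 -0.     0.171]
 [-0.    -1.    -0.001]
 [ 0.171  0.001 -0.985]] F ramp [-5.8 -0.9  0. ] 42.85379907680283 [ 0.7  -0.21 -0.61  0.24 -0.88  0.89]
```

View pics/scene11.png

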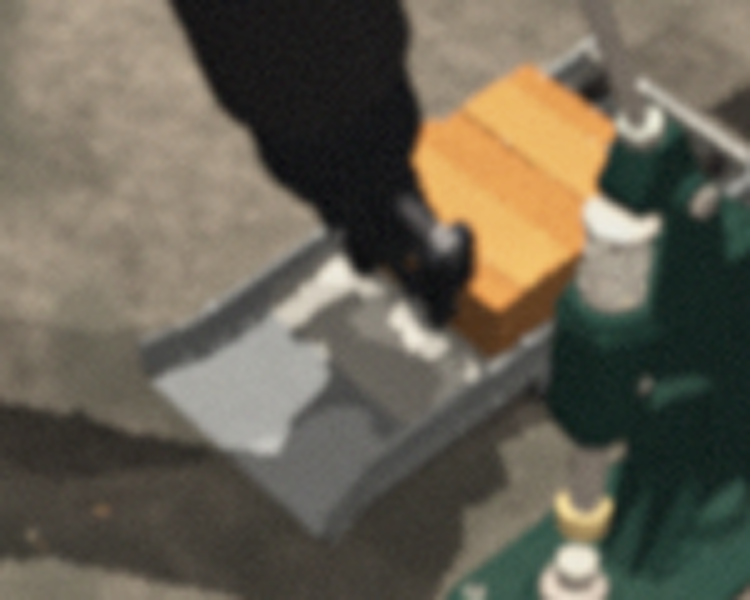

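Near face is at about 123.5 mm, some 8 mm short of the estimated lip. I'll use smaller calls now and watch the force.

Request:
{"op": "play_rows", "data": {
  "increments": [
    [0.0019,0.0003,0.0005,0,0,0,0.5],
    [0.0019,0.0003,0.0005,0,0,0,0.5],
    [0.0019,0.0003,0.0005,0,0,0,0.5]
  ]
}}

```text
time: 18.95
position: [582.9, 157.8, 45.0]
ee_rot: [0.983, 0.072, 0.171, -0.012]
wrist_force: [-6.7, -1.3, -2.5]
grip_width: 42.9
```

Request:
{"op": "play_rows", "data": {
  "increments": [
    [0.0015,0.0002,0.0003,0,0,0,0.5],
    [0.0015,0.0002,0.0003,0,0,0,0.5]
  ]
}}

```text
time: 19.2
position: [585.8, 158.2, 45.5]
ee_rot: [0.983, 0.072, 0.171, -0.012]
wrist_force: [-6.2, -1.3, -2.6]
grip_width: 43.0
```

```bash
python3 look.py 12
```

```text
19.3 TCP ramp [121.3  -0.3  24.8] tool in ramp
 [[ 0.985 -0.     0.17 ]
 [-0.    -1.    -0.001]
 [ 0.17   0.001 -0.985]] F ramp [-5.9 -0.4 -3.5] 42.6897204630131 [ 0.69 -0.18 -0.59  0.23 -0.88  0.9 ]
```

View pics/scene12.png

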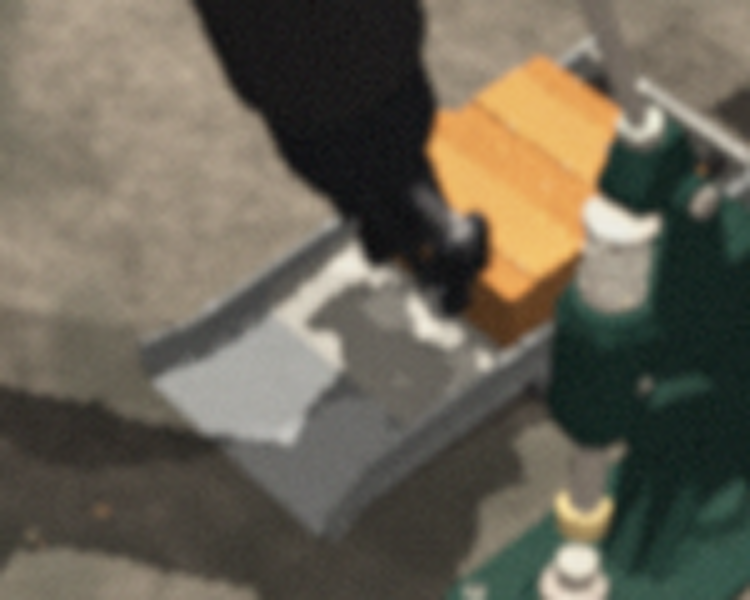

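Request:
{"op": "play_rows", "data": {
  "increments": [
    [0.0015,0.0002,0.0003,0,0,0,0.5],
    [0.001,0.0001,0.0002,0,0,0,0.5]
  ]
}}

```text
time: 19.55
position: [588.4, 158.5, 46.0]
ee_rot: [0.983, 0.072, 0.171, -0.012]
wrist_force: [-4.8, -0.6, -3.5]
grip_width: 42.8
```

Request:
{"op": "play_rows", "data": {
  "increments": [
    [0.001,0.0001,0.0002,0,0,0,0.5],
    [0,0,0,0,0,0,0.5]
  ]
}}

```text
time: 19.8
position: [589.4, 158.7, 46.2]
ee_rot: [0.983, 0.072, 0.171, -0.012]
wrist_force: [-4.8, -0.5, -3.7]
grip_width: 42.6
```

```bash
python3 look.py 13
```

```text
19.9 TCP ramp [124.9  -0.3  24.9] tool in ramp
 [[ 0.985 -0.     0.17 ]
 [-0.    -1.    -0.001]
 [ 0.17   0.001 -0.985]] F ramp [-6.4  0.9 -2.8] 42.493367930048706 [ 0.69 -0.17 -0.58  0.23 -0.88  0.91]
```

View pics/top13.png

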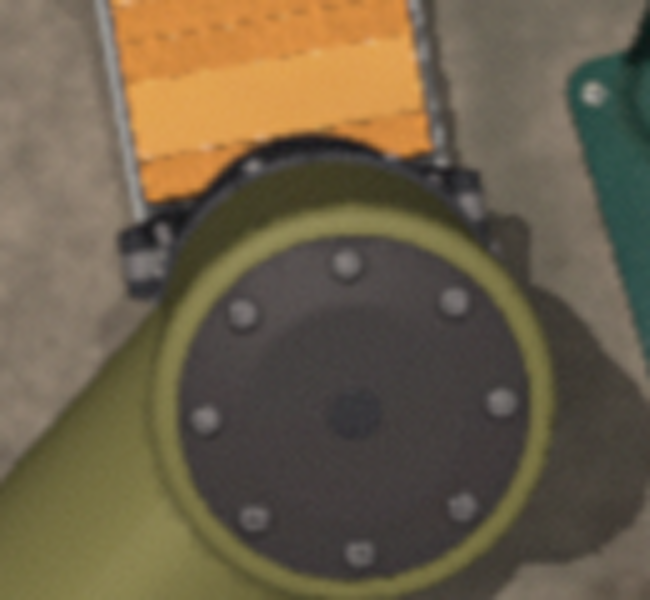

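There is no buffer rise. The pad now carries some weight (Fz in the ramp frame about -3 N), which matches the near edge hanging past the lip. I'll ease it down.

Request:
{"op": "play_rows", "data": {
  "increments": [
    [0.0004,0.0001,-0.0015,0,0,0,0.5],
    [0.0004,0.0001,-0.0015,0,0,0,0.5],
    [0.0003,0,-0.0015,0,0,0,0.5]
  ]
}}

```text
time: 20.27
position: [590.6, 158.9, 42.0]
ee_rot: [0.982, 0.072, 0.172, -0.012]
wrist_force: [-5.7, -1.8, -1.9]
grip_width: 42.9
```

Request:
{"op": "play_rows", "data": {
  "increments": [
    [0.0003,0,-0.0015,0,0,0,0.5],
    [0.0003,0,-0.0015,0,0,0,0.5],
    [0.0003,0,-0.0015,0,0,0,0.5]
  ]
}}

```text
time: 20.65
position: [592.1, 159.1, 39.1]
ee_rot: [0.982, 0.072, 0.172, -0.012]
wrist_force: [-11.7, -1.9, 6.8]
grip_width: 42.6
```

```bash
python3 look.py 14
```

```text
20.75 TCP ramp [126.3  -0.4  17.4] tool in ramp
 [[ 0.985 -0.     0.172]
 [ 0.    -1.    -0.001]
 [ 0.172  0.001 -0.985]] F ramp [-9.6 -1.8  6.1] 42.642700895156985 [ 0.69 -0.16 -0.58  0.23 -0.86  0.9 ]
```

View pics/scene14.png

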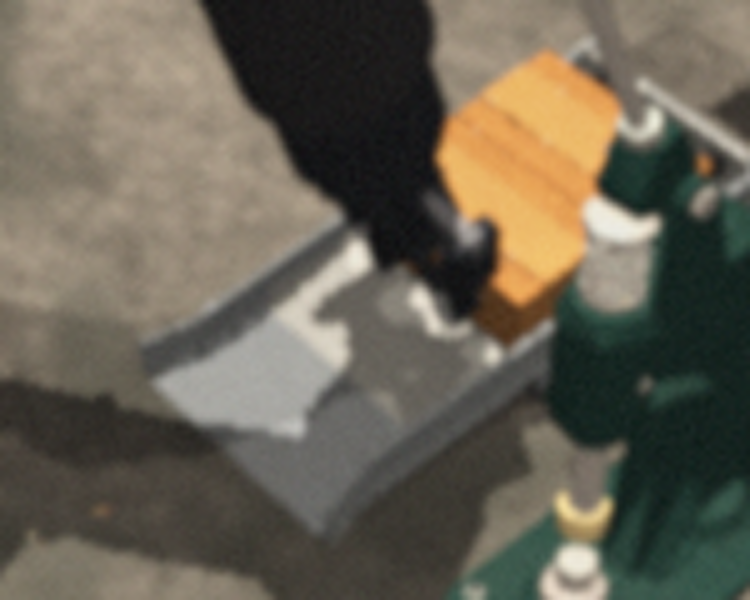

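View pics/top14.png

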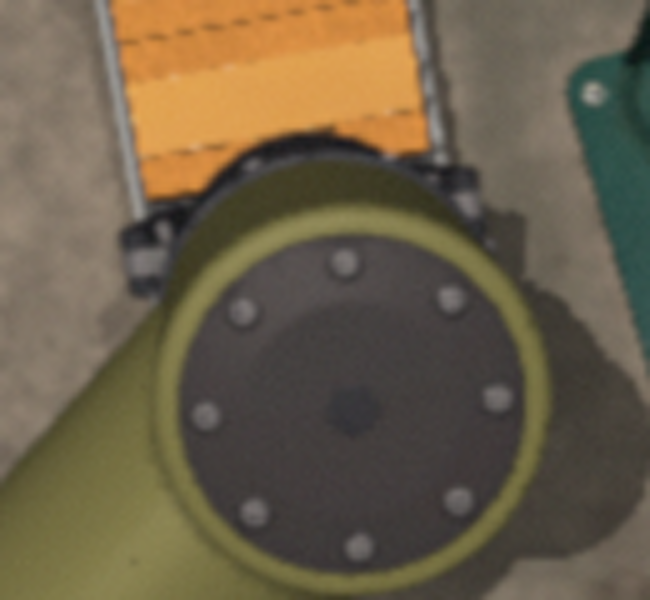

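After a 7.5 mm descent the vertical force turned to +6 N, so the near edge has bottomed on the deck, as expected for a 7 mm lip. I'll go a touch further down and then draw back slowly.

Request:
{"op": "play_rows", "data": {
  "increments": [
    [0.0001,0,-0.0015,0,0,0,0.5],
    [-0.0002,0,-0.001,0,0,0,0.5]
  ]
}}

```text
time: 21.0
position: [592.5, 159.3, 37.2]
ee_rot: [0.982, 0.072, 0.173, -0.012]
wrist_force: [-8.1, -1.7, 4.9]
grip_width: 42.7
```

Request:
{"op": "play_rows", "data": {
  "increments": [
    [-0.001,-0.0001,-0.0002,0,0,0,0.5],
    [-0.001,-0.0001,-0.0002,0,0,0,0.5],
    [-0.001,-0.0001,-0.0002,0,0,0,0.5],
    [-0.001,-0.0001,-0.0002,0,0,0,0.5],
    [-0.001,-0.0001,-0.0002,0,0,0,0.5],
    [-0.001,-0.0001,-0.0002,0,0,0,0.5]
  ]
}}

```text
time: 21.75
position: [587.0, 159.4, 35.9]
ee_rot: [0.982, 0.072, 0.174, -0.013]
wrist_force: [-0.4, -0.3, -0.1]
grip_width: 42.9
```

```bash
python3 look.py 15
```

```text
21.85 TCP ramp [120.6   0.7  15.1] tool in ramp
 [[ 0.985  0.     0.175]
 [ 0.    -1.     0.001]
 [ 0.175 -0.    -0.985]] F ramp [ 0.1  1.  -0.7] 42.60579801162138 [ 0.69 -0.18 -0.6   0.24 -0.86  0.89]
```

View pics/scene15.png

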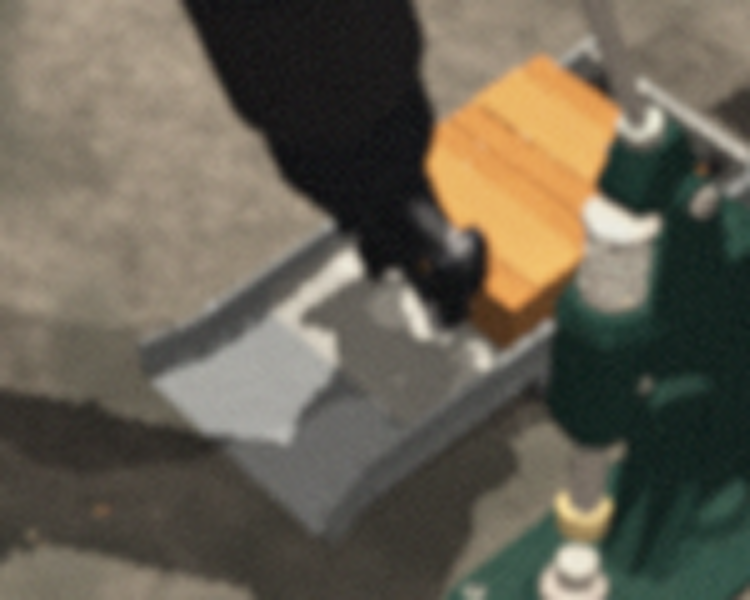

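The force is zero and the carton stayed, its near top-right corner at (516,307), where the first carton's was before. I'll withdraw fully.

Request:
{"op": "play_rows", "data": {
  "increments": [
    [-0.005,-0.0007,-0.0003,0,0,0,0.5],
    [-0.01,-0.0014,0.002,0,0,0,0.5],
    [-0.02,-0.003,0.015,0,0,0,0.5],
    [-0.03,-0.0045,0.03,0,0,0,0.5],
    [-0.035,-0.005,0.03,0,0,0,0.5],
    [-0.035,-0.005,0.03,0,0,0,0.5],
    [-0.03,-0.005,0.03,0,0,0,0.5],
    [0,0,0,0,0,0,0.5]
  ]
}}

```text
time: 22.85
position: [421.2, 135.3, 176.1]
ee_rot: [0.982, 0.072, 0.176, -0.016]
wrist_force: [-0.0, 1.5, -0.1]
grip_width: 43.1
```

```bash
python3 look.py 16; python3 - <<'E'
from bench import *
import cv2
s=snapshot("top")["color"];cv2.imwrite("pics/topfull.png",s)
cv2.imwrite("pics/topz.png",cv2.resize(s[40:160,260:390],None,fx=5,fy=5,interpolation=cv2.INTER_CUBIC))
E
```

```text
22.95 TCP ramp [-20.5   0.4 178.6] tool in ramp
 [[ 0.985  0.001  0.175]
 [ 0.001 -1.     0.002]
 [ 0.175 -0.002 -0.985]] F ramp [-0.3  0.6 -0.2] 42.97458672058714 [ 0.99 -0.8  -0.77  0.26 -1.36  0.7 ]
```

View pics/topz.png

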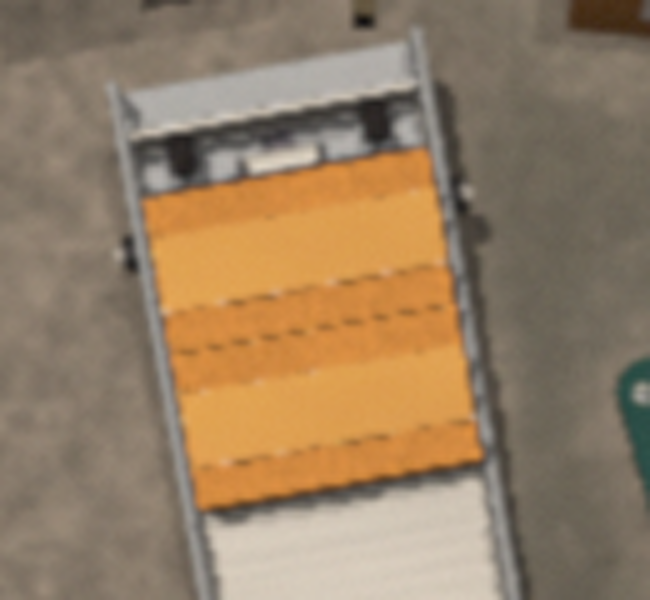

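View pics/scene16.png

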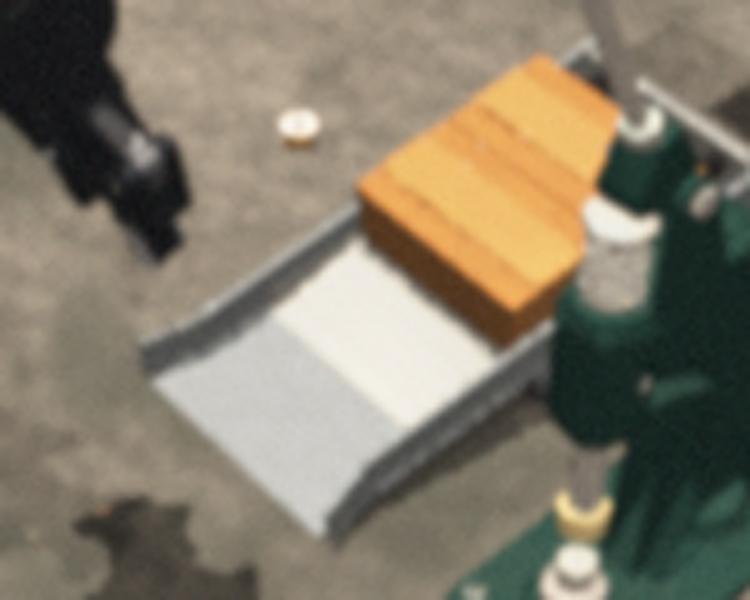

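View pics/topfull.png

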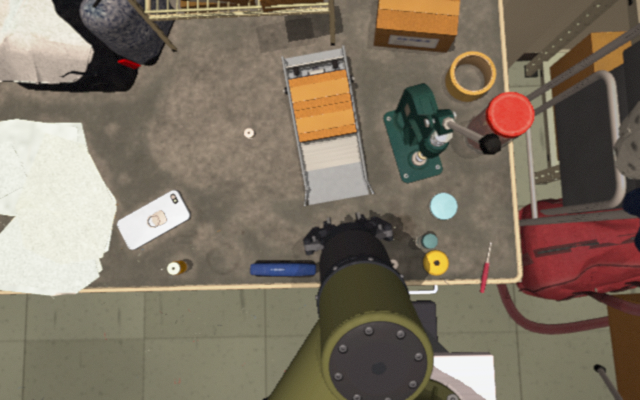

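The new carton's near top edge is at px (299.6,142.0) to (356.6,132.0). The first carton's edge was at (299.6,141.4) to (356.4,131.6) before loading, so the new one lies flat, square and against the lip. The stapler, glue stick and pin case are where they were.

```bash
python3 -c "
from bench import *
print(hand_in())"
```

```text
the job is handed in; nothing more can be done
None
```

The carton is loaded behind the tray's lip, and I handed the job in at about 23 s of the 72 s allowed; hand-in gives no verdict.

- **What I did:** I gripped the carton across its 62 mm side and set it on the ramp foot, tilted to match the deck. I then pushed it up with the jaws spread across the lane and the tips leaning forward. The fingers rose with the tongue. About 5 mm past the lip I eased the near edge down until it bottomed, then drew back.
- **Forces:** The highest push I read was about 16 N, against the 25 N limit, though readings came only at the end of each move. There was no sign of the end buffers.
- **Final position:** In the top picture the carton's near top edge is within 1 pixel (about 1–2 mm) of where the first carton's edge was. That puts its centre about 162 mm up the slope, flat and square.
- **Other things on the desk:** The stapler, glue stick and pin case look unmoved, and the wrist force was back to about zero.
- **Disagreement:** Positions from the scene camera were 1–3 pixels off those from the top camera. The 2 mm calibration accounts for most of that. No check failed.

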